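# Unlock the desk carousel and bring the green tape to the front

### The job

Draw the red stop pin of the desk carousel up out of its bore and park it upright in the notch of the grey post, its collar down on the post, and let go of it. Then turn the carousel by its black knob until the sage green tape roll is right at the front, in line with the yellow arrow, leaving both rolls and the clip in their wells and the other things on the desk alone. Finish while still gripping the knob, holding the carousel still there; do not let go.

Things in the scene. Friction and masses are not known exactly. Their poses are not given: they have to be found in the camera images.
- base: White fixed base of a desk carousel, drum 152 mm across, 20 mm high. Origin: centre of its underside, on the turning axis, z up. Its front is its own -x, shown by a yellow arrow on a foot tab reaching 110 mm from the axis. Boss with the pin's bore at its +y side; grey parking post, 50 mm high, diagonally at +x+y. Its place and yaw vary.
- turntable: Grey turntable with the knob: disc 168 mm across, top at 32 mm height. Origin: on the turning axis at desk height, z up. Turns stiffly (0.06 N m), turns all round once the pin is out; with it in, two black rim lugs (to 98 mm from the axis) strike it after about 0.3 rad. Three wells 51 mm wide, rims 6 mm high, centres 52 mm from the axis, 120 degrees apart, one at its own +x.
- knob (a point): Centre of the black round knob of the turntable, on the turning axis, 83 mm above the desk. Knob 36 mm across, upright cylinder from 68 to 98 mm height on a thin stem, nothing else near it at that height; fixed to the turntable, grippable from above at any yaw. A monitor stands behind and to the right of the carousel: come to it from the near side.
- front (a point): Fixed point on the base's front line (towards the yellow arrow), 52 mm from the axis and 32 mm above the desk: where the centre of the well with the green roll must come.
- bore (a point): Mouth of the pin's bore in the boss at the base's +y side, 92 mm from the axis, 20 mm above the desk. Bore upright, 12 mm across, 18 mm deep.
- notch (a point): Centre of the parking notch at the top of the grey post, 50 mm above the desk, 122 mm from the axis towards the base's +x+y diagonal. Upright slot 14 mm wide, open at the top and on the side away from the axis, cheeks 10 mm thick, its back wall 7 mm from this point. The pin's shank hangs in it with the pin's collar resting on the post's top.
- pin: Loose stop pin, upright. Origin: centre of its foot, z up along the pin. Steel shank 10 mm thick with a chamfered foot, from 0 to 45 mm; red collar 26 mm across, 45 to 49 mm; red round grip 16 mm across, 49 to 82 mm. At the start it stands in the bore, foot 2 mm above the desk. About 60 g. Parked, its foot hangs 5 mm above the desk.
- washi_sage: Roll of sage green paper tape, 43 mm across, 15 mm high, lying flat loose in one of the wells (about 4 mm of play). Origin: centre of its underside.
- washi_blush: Roll of pink paper tape, 47 mm across, 15 mm high, lying in another well. Origin: centre of its underside.
- binder_clip_2: Gold binder clip, 38x25x35 mm, standing in the remaining well. Origin: centre of its underside.
- stapler: Green stapler, 38x140x39 mm, a bystander on the desk. Origin: centre of its underside.
- sticky_notes: Yellow pad of sticky notes, 76x76x13 mm, a bystander. Origin: centre of its underside.
- tape_kraft: Brown roll of tape, 68 mm across, 24 mm high, a bystander. Origin: centre of its underside.

How it is judged:
On the way:
1. the pin hangs upright in the notch of the post and is let go (horizontal distance between pin and notch below 0.008 m and z of pin in the frame of base below 0.012 m and angle between pin's own z axis and vertical below 0.15 rad and contact force between the fingers and pin below 0.2 N), for 0.2 s.
At the end, for the whole second after the job is handed in: Pin hangs untouched in the notch (within 8 mm, foot under 12 mm high, tilt under 0.15 rad); green roll's centre within 10 mm of the front point; turntable still (under 0.05 rad/s); fingers on the carousel with over 3 N, TCP within 30 mm of the knob's centre (all of step 1 and horizontal distance between washi_sage and front below 0.01 m and angular speed of turntable below 0.05 rad/s and contact force between the fingers and turntable above 3 N and distance between the grasp point and knob below 0.03 m); the arm keeps its last pose, push and grip.
It fails at once if a roll or the clip is lifted out of its well (height (world z) of any of washi_sage, washi_blush, binder_clip_2 above 0.055 m).
It fails at once if the stapler, sticky notes or brown tape is pushed away (distance of any of stapler, sticky_notes, tape_kraft from where it was at the start of the episode above 0.03 m).
It also fails if it takes over 56 s, if anything falls off the work surface, if the arm or the gripper's body presses on something with over 40 N, if the wrist force passes 120 N, or if a joint passes its speed limit or range.

### The arm

A 6-joint arm with a two-finger parallel gripper is mounted at the origin on a cart in front of the work surface, level with it; the furniture and walls round the work are solid. World frame = base frame: x ahead of the robot, y to its left, z up, the work surface at z = 0. Lengths are in m, angles in rad, forces in N, time in s.
With the tool pointing down it reaches from about 0.35 to 0.775 m from the base axis. Payload 5.5 kg.
Tool frame: the origin (TCP) lies between the finger pads, 19 mm behind the fingertips; this is the grasp point; z points along the fingers, y is the line along which they close (so a half turn about z gives the same grasp; the last joint's range is limited). The gripper opens to 85 mm and grips with 20 to 120 N. Pads are 22 mm wide; open, the fingers measure 114 mm over their backs; the gripper's body (76 mm by 85 mm) begins 54 mm behind the grasp point. The pads swing forward as they close: fully open they stand 13 mm farther back than shut.
Start: joints at [1.063, 0.313, 0.046, 1.304, 0, 1.431], TCP at [0.207, 0.537, 0.25] pointing down, gripper open.
Joint ranges: [-2.76, 2.76], [-0.86, 1.69], [-1.03, 1.26], [-2.2, 2.34], [-1.47, 1.5], [-3.14, 3.14]. Speed limits (rad/s): [2.57, 2.57, 3.14, 3.14, 3.14, 3.14].

### API

Orientations are given as a unit quaternion [w, x, y, z].
In Python, from workcell import env gives the robot as it stands.
- The arm moves only by the tool step_hand, called after ">>>" by a JSON object that holds its "fn" and its "kwargs", one argument or row to a line. Schema: {"type":"object","properties":{"offsets":{"type":"array","items":{"type":"array","items":{"type":"number"},"minItems":6,"maxItems":6},"minItems":1,"maxItems":8},"finger_gap":{"type":"number"},"grip_force":{"type":"number"},"only":{"type":"string"},"quiet":{"type":"boolean"},"lines":{"type":"string"}},"required":["offsets"],"additionalProperties":false}. offsets is a list of rows, 1 to 8 of them, each of 6 numbers: dx, dy, dz in mm, then a rotation vector rx, ry, rz in units of 0.25 rad; each row is the pose to reach, as a shift and turn from the pose commanded when the call began, along the tool's axes at that moment; what a row does not reach only later rows make up. A row lasts 1/8 s, in which the tool goes at most 0.0625 m and 0.188 rad, less where a joint would pass 70% of its speed; a pose out of reach is approached as far as the arm can. finger_gap is the finger opening in m, set as the call begins (left out keeps the last). The fingers move at their own pace and stop on an object; grip_force is the grip in N (left out, the last holds). Time passes only in rows, so rows that do not move let the fingers close. The tool returns the time, the measured TCP pose, the force, the opening and the grip force at its end. only (a regular expression) keeps the lines of the reply that match it, lines (a string "A,B") keeps lines A to B, and quiet returns only ok. Input that does not fit is refused with a message, and nothing moves.
- env.get_state(): the state, without advancing time (a new reading comes with each control period).
- env.read_camera(name): name is "side" or "top" or "wrist"; returns a dict with "image" (480x640x3 uint8, red, green, blue), "K" (3x3 intrinsics, pixels), "R" (3x3) and "t" (3): a world point X has camera coordinates R X + t. Camera axes: x right, y down, z forward; pixel columns grow to the right and rows downward; lengths in m; the calibration is good to about 2 mm. A picture is of the moment at which its call begins. There is no depth.
- env.hand_in(): hands the job in; it is judged then, once.
The state is a dict: "clock": time; "joint_pos": joint angles; "qvel": joint speeds; "tau": joint torques, N m; "tcp_pos": TCP position; "orientation": TCP orientation; "wrist_force": force on the tool from outside, world axes, zero at the start; "ft_torque": the same for the moment, N m; "finger_gap": finger opening in m; "grip_force": force on a finger pad.
Only numpy, scipy, OpenCV 4.12 (cv2) and the standard library are available. Lean on these libraries where they do the work, as an engineer would, in place of code of your own. Each camera call takes 0.05 s, during which the arm holds its last target. There are 200 camera calls.

## Working session

There is one attempt and no reset: what is moved stays moved. The work goes in short steps, Python scripts to look and compute and a tool call to move; the robot and the scene stay as the last step left them, time stands still between calls to the robot, and variables do not carry over. Pictures are saved under pics/ and viewed, at most 10 in all, crops included, and the job is handed in when it is done.

```bash
ls; mkdir -p pics; python3 - <<'E'
from workcell import env
import cv2,numpy as np
s=env.get_state();print(s)
for n in("top","side"):
    c=env.read_camera(n);cv2.imwrite(f"pics/{n}0.png",c["image"][...,::-1]);np.savez(f"{n}0.npz",**c);print(n,c["K"],c["R"],c["t"])
E
```

```text
pics
workcell.py
{'clock': 0.0, 'joint_pos': array([ 1.06340380e+00,  3.14004297e-01,  4.49873321e-02,  1.30359805e+00,
       -1.29226390e-05,  1.43121779e+00]), 'qvel': array([ 0.000336  ,  0.00070507, -0.00017452, -0.00225353,  0.0010541 ,
       -0.0011844 ]), 'tau': array([-1.45374725e-03, -4.80629683e+01,  2.98532456e+01,  1.93194434e-02,
       -3.57295430e-04,  1.22055087e-05]), 'tcp_pos': array([0.20652533, 0.53612374, 0.24911004]), 'orientation': array([-2.82929395e-04,  1.82871986e-01,  9.83136313e-01, -8.64231547e-04]), 'wrist_force': array([-0.5795631 , -0.13966827, -0.79507155]), 'ft_torque': array([-0.05063097, -0.04282923, -0.03510669]), 'grip_force': 0.0, 'finger_gap': 0.08561342877553477}
top [[597.47910952   0.         318.82177002]
 [  0.         597.47910952 240.747574  ]
 [  0.           0.           1.        ]] [[-0.01787327 -0.99966027  0.01897062]
 [-0.99464333  0.01584516 -0.10214484]
 [ 0.10180954 -0.02069467 -0.99458863]] [0.06369997 0.52216438 1.11909465]
side [[503.21510489   0.         323.85857442]
 [  0.         503.21510489 238.33293021]
 [  0.           0.           1.        ]] [[ 0.83726782 -0.54644384  0.01953775]
 [-0.2123601  -0.35789196 -0.90929453]
 [ 0.5038708   0.75717401 -0.41569429]] [-0.38606918  0.19760058  0.74155795]
```
View pics/top0.png

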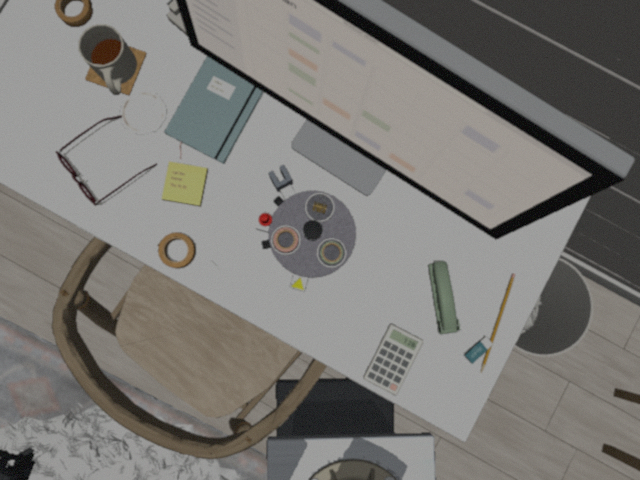

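View pics/side0.png

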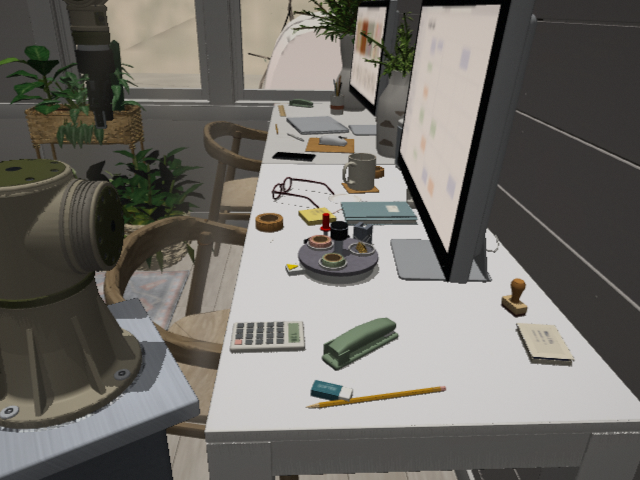

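The top view shows the knob at about (313,231), the pin at (265,219), the post at (280,178), the arrow at (299,284), the green roll at (331,252), the pink roll at (285,239) and the clip at (320,207). The monitor's lower edge runs from (190,45) to (495,235). In the side view the pin is at (326,222), the knob at (339,230) and the post at (363,233).

```bash
cat > h.py <<'E'
import numpy as np,cv2
from workcell import env
def ray(c,uv,z):
    d=c["R"].T@np.linalg.inv(c["K"])@np.array([uv[0],uv[1],1.]);o=-c["R"].T@c["t"]
    return (o+d*(z-o[2])/d[2])
def proj(c,X):
    p=c["K"]@(c["R"]@np.asarray(X)+c["t"]);return p[:2]/p[2]
def tri(c1,u1,c2,u2):
    P=[c["K"]@np.c_[c["R"],c["t"]] for c in(c1,c2)]
    X=cv2.triangulatePoints(P[0],P[1],np.array(u1,float),np.array(u2,float))[:,0];return X[:3]/X[3]
def blobs(c,lo,hi,box=(0,0,640,480),amin=15):
    h=cv2.cvtColor(c["image"],cv2.COLOR_RGB2HSV);m=cv2.inRange(h,lo,hi)
    k=np.zeros_like(m);x0,y0,x1,y1=box;k[y0:y1,x0:x1]=m[y0:y1,x0:x1]
    n,l,s,ce=cv2.connectedComponentsWithStats(k)
    return [(s[i].tolist(),ce[i].round(1).tolist()) for i in range(1,n) if s[i][4]>=amin]
E
python3 - <<'E'
from h import *
T=dict(np.load("top0.npz"));S=dict(np.load("side0.npz"))
print("cam",-T["R"].T@T["t"],-S["R"].T@S["t"])
print("red T",blobs(T,(0,150,60),(8,255,255),(250,200,290,240)));print("red S",blobs(S,(0,150,60),(8,255,255),(300,200,350,245)))
print("yel T",blobs(T,(22,120,120),(35,255,255),(280,265,320,300)))
print("blk T",blobs(T,(0,0,0),(180,255,40),(250,180,360,280)));print("blk S",blobs(S,(0,0,0),(180,255,40),(300,215,390,290)))
a=T["image"][150:310,235:375];b=S["image"][200:290,280:400]
cv2.imwrite("pics/c0.png",np.vstack([cv2.resize(a,(500,571))[:,:,::-1]])) 
cv2.imwrite("pics/c1.png",cv2.resize(b,(720,540),interpolation=2)[:,:,::-1])
# monitor bottom corners
print("mon corner",tri(T,(495,236),S,(452,278)),[ray(T,(495,236),z) for z in(.05,.1)])
E
```

```text
cam [0.40657133 0.07856385 1.16516679] [-0.00844361 -0.70173387  0.49548146]
red T [([260, 214, 12, 11, 103], [265.1, 219.1])]
red S [([321, 213, 10, 18, 95], [325.0, 222.2])]
yel T [([293, 279, 10, 10, 57], [298.1, 284.2])]
blk T [([275, 198, 7, 6, 23], [278.1, 200.4]), ([304, 221, 17, 15, 142], [312.3, 227.7]), ([263, 242, 7, 6, 26], [265.8, 244.3])]
blk S [([331, 221, 18, 20, 281], [338.7, 230.8]), ([367, 227, 5, 10, 33], [369.1, 231.4]), ([361, 265, 13, 8, 27], [367.4, 268.9]), ([329, 273, 12, 3, 21], [334.8, 274.1])]
mon corner [ 0.51804262 -0.25386791  0.12991608] [array([ 0.52443516, -0.27757977,  0.05      ]), array([ 0.51915058, -0.26161159,  0.1       ])]
```

View pics/c0.png

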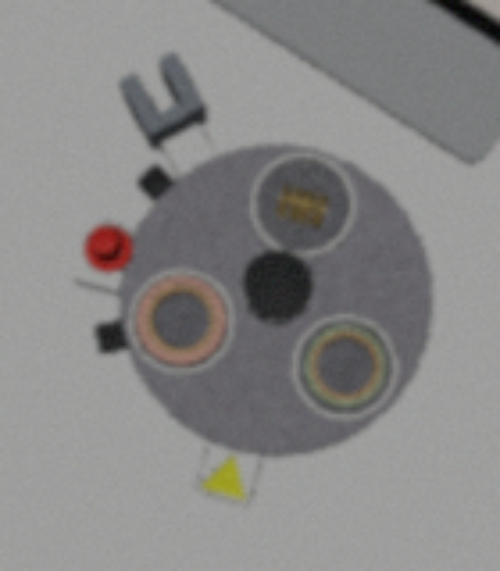

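The crop shows the post slot opening away from the axis, and the pin's collar is clear of both lugs. The green well is at crop (346,367), the knob at (278,287) and the arrow at (228,480). Next I compute metric poses.

```bash
cat > m.py <<'E'
from h import *
def disc(c,box=(250,170,370,290)):
    x0,y0,x1,y1=box
    h=cv2.cvtColor(c["image"],cv2.COLOR_RGB2HSV)
    g=c["image"].max(2)<135; m=np.zeros(g.shape,np.uint8);m[y0:y1,x0:x1]=g[y0:y1,x0:x1]
    m=cv2.morphologyEx(m,cv2.MORPH_OPEN,np.ones((9,9)))
    cs=max(cv2.findContours(m,0,1)[0],key=cv2.contourArea);return cs[:,0,:]
if __name__=="__main__":
    T=dict(np.load("top0.npz"));S=dict(np.load("side0.npz"))
    P=np.array([ray(T,p,.032)[:2] for p in cv2.convexHull(disc(T).reshape(-1,1,2))[:,0]]);ce,r=cv2.minEnclosingCircle(P.astype(np.float32));
    A=np.c_[2*P,np.ones(len(P))];q=np.linalg.lstsq(A,(P**2).sum(1),rcond=None)[0];print("disc",q[:2],np.sqrt(q[2]+q[:2]@q[:2]),ce,r)
    k=ray(T,(312.8,230.4),.098);print("knob",k, tri(T,(312.7,231),S,(339,230.8)))
    pin=ray(T,(265.1,219.1),.06);print("pin", pin,tri(T,(265.1,219.1),S,(325.5,222.2)))
    for z in(.02,.01,.004):print("arrow",z,ray(T,(298.1,284.2),z))
    cr=lambda x,y:(235+x/3.571,150+y/3.571)
    print("green",ray(T,cr(346,367),.036),"pink",ray(T,cr(182,320),.036),"clip well",ray(T,cr(303,204),.036))
    for p in [(131,77),(172,60),(203,110),(157,135),(151,68)]:print("post",ray(T,cr(*p),.05))
    ax=ray(T,cr(277,300),.032);print(ax)
E
python3 m.py
```

```text
disc [0.53759416 0.06845144] 0.08410138748071104 (0.5409122705459595, 0.0703381821513176) 0.0884304791688919
knob [0.53468974 0.06685644 0.098     ] [0.53670685 0.06607599 0.08269154]
pin [0.56184131 0.15496042 0.06      ] [0.56229906 0.15398555 0.06455018]
arrow 0.02 [0.44094058 0.09584161 0.02      ]
arrow 0.01 [0.44124071 0.09599248 0.01      ]
arrow 0.004 [0.44142078 0.09608301 0.004     ]
green [0.49883402 0.03068353 0.036     ] pink [0.52531985 0.11741163 0.036     ] clip well [0.58671158 0.05194853 0.036     ]
post [0.65401263 0.14239441 0.05      ]
post [0.66290953 0.12053681 0.05      ]
post [0.63568043 0.10442626 0.05      ]
post [0.6225725  0.12895005 0.05      ]
post [0.65873241 0.13173458 0.05      ]
[0.53568197 0.06668955 0.032     ]
```

View pics/c1.png

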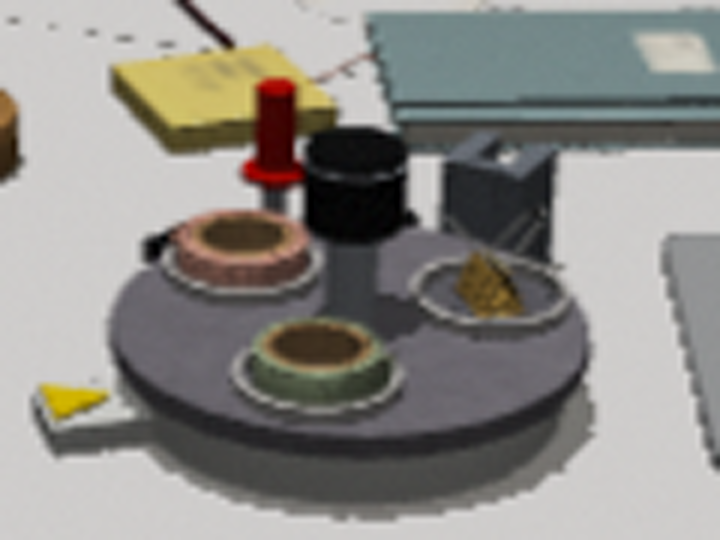

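Axis (0.536, 0.067), base yaw about -16.8°, pin (0.562, 0.1545), notch about (0.643, 0.124). The current tool yaw suits both grasps, so I go to the pin.

```bash
cat > go.py <<'E'
import sys
from h import *
from scipy.spatial.transform import Rotation as Ro
s=env.get_state();w,x,y,z=s["orientation"];R=Ro.from_quat([x,y,z,w]).as_matrix()
d=R.T@(np.array([float(a) for a in sys.argv[1:4]])-s["tcp_pos"]);print(d.round(4),np.linalg.norm(d)/.0625,"tilt",R[:,2].round(4),"y",R[:,1].round(3))
E
python3 go.py .562 .1545 .16; python3 go.py .562 .1545 .075
```

```text
[-0.4689 -0.2282  0.0895] 8.466119707379413 tilt [-8.0e-04 -1.4e-03 -1.0e+00] y [ 0.36   0.933 -0.002]
[-0.469  -0.2281  0.1745] 8.798100851848947 tilt [-8.0e-04 -1.4e-03 -1.0e+00] y [ 0.36   0.933 -0.002]
```

Units first: shifts go in mm and turns go in units of 0.25 rad. So -0.469 m is -469, -0.228 m is -228.

>>> {"fn": "step_hand", "kwargs": {
  "offsets": [
    [-469, -228, 90, 0, 0, 0],
    [-469, -228, 90, 0, 0, 0],
    [-469, -228, 90, 0, 0, 0],
    [-469, -228, 90, 0, 0, 0],
    [-469, -228, 90, 0, 0, 0],
    [-469, -228, 90, 0, 0, 0],
    [-469, -228, 90, 0, 0, 0],
    [-469, -228, 90, 0, 0, 0]
  ],
  "finger_gap": 0.05
}}

```text
clock: 1.1
tcp_pos: [0.5438, 0.1745, 0.1644]
orientation: [-0.0, 0.183, 0.983, 0.0]
wrist_force: [0.3, 1.0, 0.2]
finger_gap: 0.0502
grip_force: 0.0
```

>>> {"fn": "step_hand", "kwargs": {
  "offsets": [
    [0, 0, 0, 0, 0, 0],
    [0, 0, 0, 0, 0, 0]
  ]
}}

```text
clock: 1.35
tcp_pos: [0.5422, 0.176, 0.1644]
orientation: [-0.001, 0.183, 0.983, -0.0]
wrist_force: [0.4, 0.1, -0.6]
finger_gap: 0.0498
grip_force: 0.0
```

```bash
python3 go.py .562 .1545 .16
```

```text
[-0.0262 -0.0129  0.0043] 0.4726414687665246 tilt [-1.9e-03  1.0e-04 -1.0e+00] y [ 0.36   0.933 -0.001]
```

Converted, 0.03 m is 30, -0.026 m is -26.

>>> {"fn": "step_hand", "kwargs": {
  "offsets": [
    [-26, -13, 30, 0, 0, 0],
    [-26, -13, 30, 0, 0, 0],
    [-26, -13, 30, 0, 0, 0],
    [-26, -13, 30, 0, 0, 0]
  ]
}}

```text
clock: 1.85
tcp_pos: [0.5621, 0.156, 0.1361]
orientation: [0.001, 0.182, 0.983, 0.0]
wrist_force: [0.0, -0.4, 0.0]
finger_gap: 0.0498
grip_force: 0.0
```

```bash
python3 go.py .562 .1545 .075; python3 - <<'E'
from h import *
c=env.read_camera("wrist");cv2.imwrite("pics/w1.png",c["image"][...,::-1]);np.savez("w1.npz",**c)
for n,p in dict(pin=(.562,.1545,.084),knob=(.536,.067,.098),notch=(.643,.124,.05)).items():print(n,proj(c,p))
E
```

```text
[-0.0003 -0.0015  0.0611] 0.97747848832788 tilt [ 1.3e-03  4.0e-04 -1.0e+00] y [0.358 0.934 0.001]
pin [318.41964716 285.95624985]
knob [109.42857322 313.69032404]
notch [319.85166879 396.58489185]
```

View pics/w1.png

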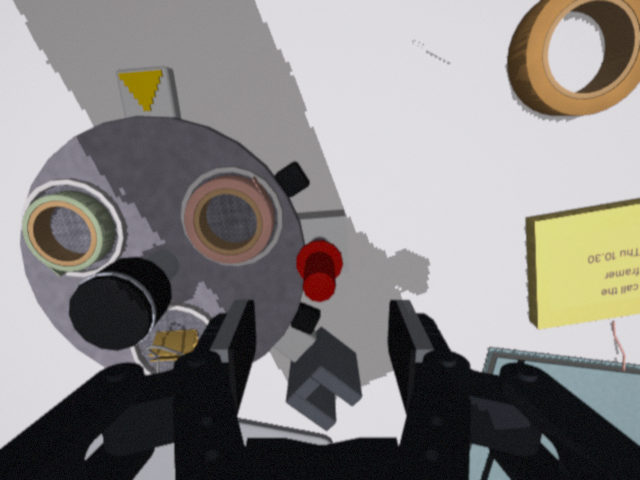

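The pin top is at (320,286) against a predicted (318,286), and the knob matches too. I grasp the pin and, before moving, zoom in on the post.

Converted, 0.061 m is 61, 0.03 m is 30.

>>> {"fn": "step_hand", "kwargs": {
  "offsets": [
    [0, -1, 30, 0, 0, 0],
    [0, -1, 61, 0, 0, 0],
    [0, -1, 61, 0, 0, 0],
    [0, -1, 61, 0, 0, 0]
  ],
  "finger_gap": 0.05,
  "grip_force": 40
}}

```text
clock: 2.4
tcp_pos: [0.5626, 0.1542, 0.0753]
orientation: [0.001, 0.183, 0.983, 0.0]
wrist_force: [0.0, -0.3, 0.4]
finger_gap: 0.0502
grip_force: 0.0
```

>>> {"fn": "step_hand", "kwargs": {
  "offsets": [
    [0, 0, 0, 0, 0, 0],
    [0, 0, 0, 0, 0, 0],
    [0, 0, 0, 0, 0, 0],
    [0, 0, 0, 0, 0, 0]
  ],
  "finger_gap": 0.0,
  "grip_force": 40
}}

```text
clock: 2.9
tcp_pos: [0.563, 0.154, 0.0753]
orientation: [0.001, 0.183, 0.983, 0.0]
wrist_force: [-0.1, 0.1, 6.3]
finger_gap: 0.0145
grip_force: 39.0
```

```bash
python3 - <<'E'
from h import *
c=dict(np.load("w1.npz"));im=c["image"].copy()
im=cv2.resize(im[320:440,270:390],(600,600),interpolation=2)
u=np.array([.8805,.474]);u=np.array([np.cos(np.radians(28.2)),np.sin(np.radians(28.2))]);v=np.array([-u[1],u[0]]);a=np.array([.536,.067])
for r,t in[(.115,-.007),(.115,.007),(.122,0),(.139,-.007),(.139,.007),(.115,.017),(.139,.017),(.115,-.017),(.139,-.017)]:
    p=proj(c,[*(a+r*u+t*v),.05]);q=((p-[270,320])*5).astype(int);print(r,t,p.round(1));cv2.circle(im,tuple(map(int,q)),3,(255,0,0),-1)
cv2.imwrite("pics/w1c.png",im[...,::-1])
E
```

```text
0.115 -0.007 [304.8 398. ]
0.115 0.007 [320.  382.9]
0.122 0 [321.2 396.9]
0.139 -0.007 [334.6 419.5]
0.139 0.007 [349.8 405. ]
0.115 0.017 [331.  371.9]
0.139 0.017 [360.9 394.4]
0.115 -0.017 [294.3 408.5]
0.139 -0.017 [324.  429.7]
```

View pics/w1c.png

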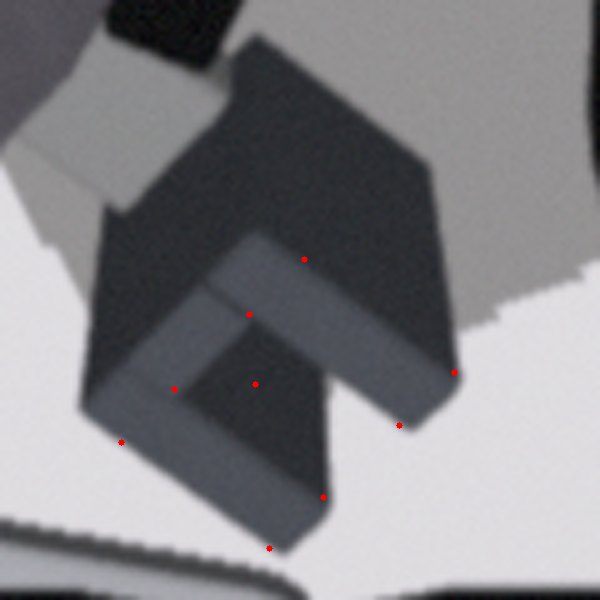

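The predicted post corners fall on the seen ones to under a millimetre, so notch = (0.6435, 0.1247). I lift the pin.

Converted, -0.066 m is -66, -0.045 m is -45.

>>> {"fn": "step_hand", "kwargs": {
  "offsets": [
    [0, 0, -20, 0, 0, 0],
    [0, 0, -45, 0, 0, 0],
    [0, 0, -66, 0, 0, 0],
    [0, 0, -66, 0, 0, 0],
    [0, 0, -66, 0, 0, 0]
  ]
}}

```text
clock: 3.52
tcp_pos: [0.5615, 0.1537, 0.1391]
orientation: [-0.001, 0.183, 0.983, -0.0]
wrist_force: [-0.5, -0.2, -0.2]
finger_gap: 0.0148
grip_force: 39.3
```

```bash
python3 go.py .6457 .1258 .141; python3 - <<'E'
from h import *
S=env.read_camera("side");cv2.imwrite("pics/s2.png",cv2.resize(S["image"][180:280,270:400],(780,600),interpolation=2)[...,::-1])
E
```

```text
[-0.0886  0.0042 -0.002 ] 1.419605138449487 tilt [-1.1e-03 -1.0e-04 -1.0e+00] y [ 0.36   0.933 -0.   ]
```

View pics/s2.png

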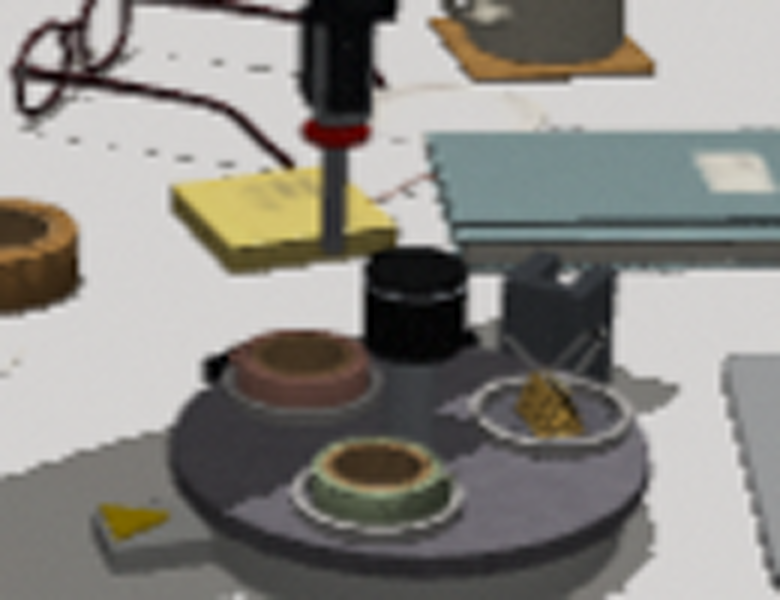

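The pin hangs upright in the gripper, clear of the bore, with its collar at crop (335,130) and foot at (335,250). I carry it to the notch.

Converted, -0.0885 m is -88.5, -0.06 m is -60.

>>> {"fn": "step_hand", "kwargs": {
  "offsets": [
    [-30, 1.5, -2, 0, 0, 0],
    [-60, 3, -2, 0, 0, 0],
    [-88.5, 4, -2, 0, 0, 0],
    [-88.5, 4, -2, 0, 0, 0],
    [-88.5, 4, -2, 0, 0, 0],
    [-88.5, 4, -2, 0, 0, 0]
  ]
}}

```text
clock: 4.32
tcp_pos: [0.645, 0.1261, 0.1415]
orientation: [-0.001, 0.183, 0.983, -0.0]
wrist_force: [0.3, -0.1, -1.4]
finger_gap: 0.0146
grip_force: 39.3
```

```bash
python3 go.py .6457 .1258 .0785
```

```text
[-0.0009  0.      0.063 ] 1.0081925729085428 tilt [-1.4e-03  1.0e-04 -1.0e+00] y [ 0.359  0.933 -0.   ]
```

Converted, -0.0005 m is -0.5, 0.062 m is 62.

>>> {"fn": "step_hand", "kwargs": {
  "offsets": [
    [-0.5, 0, 15, 0, 0, 0],
    [-0.5, 0, 30, 0, 0, 0],
    [-0.5, 0, 40, 0, 0, 0],
    [-0.5, 0, 50, 0, 0, 0],
    [-0.5, 0, 56, 0, 0, 0],
    [-0.5, 0, 60, 0, 0, 0],
    [-0.5, 0, 62, 0, 0, 0],
    [-0.5, 0, 62, 0, 0, 0]
  ]
}}

```text
clock: 5.32
tcp_pos: [0.6467, 0.1255, 0.0801]
orientation: [0.0, 0.183, 0.983, 0.0]
wrist_force: [-0.3, -0.1, -0.9]
finger_gap: 0.0147
grip_force: 39.3
```

Converted, 0.0025 m is 2.5, 0.0015 m is 1.5.

>>> {"fn": "step_hand", "kwargs": {
  "offsets": [
    [0, 0, 1.5, 0, 0, 0],
    [0, 0, 2.5, 0, 0, 0],
    [0, 0, 2.5, 0, 0, 0]
  ]
}}

```text
clock: 5.7
tcp_pos: [0.6468, 0.1256, 0.0784]
orientation: [0.001, 0.183, 0.983, 0.0]
wrist_force: [-2.0, -0.2, 5.1]
finger_gap: 0.0147
grip_force: 39.8
```

```bash
python3 go.py .6457 .1258 .0785; python3 - <<'E'
from h import *
S=env.read_camera("side");cv2.imwrite("pics/s3.png",cv2.resize(S["image"][180:280,300:430],(780,600),interpolation=2)[...,::-1])
E
```

```text
[ 0.0011 -0.0003 -0.0001] 0.0185173728596569 tilt [ 1.2e-03  2.0e-04 -1.0e+00] y [0.36  0.933 0.001]
```

View pics/s3.png

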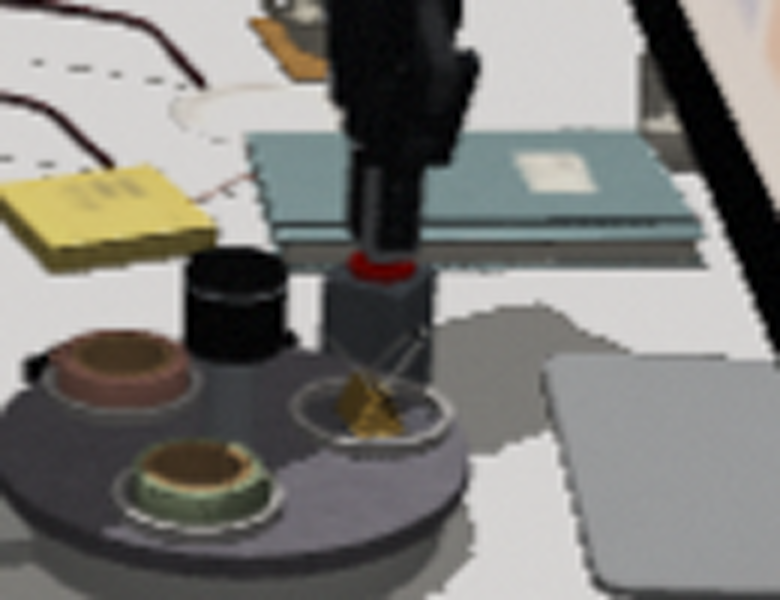

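The collar (crop 383,265) sits on the post top and the wrist reads 5 N of contact. I release and rise.

>>> {"fn": "step_hand", "kwargs": {
  "offsets": [
    [0, 0, 0, 0, 0, 0],
    [0, 0, 0, 0, 0, 0],
    [0, 0, 0, 0, 0, 0],
    [0, 0, 0, 0, 0, 0]
  ],
  "finger_gap": 0.05
}}

```text
clock: 6.25
tcp_pos: [0.6464, 0.1256, 0.0772]
orientation: [-0.0, 0.183, 0.983, 0.0]
wrist_force: [0.1, 0.7, 0.9]
finger_gap: 0.0496
grip_force: 0.0
```

>>> {"fn": "step_hand", "kwargs": {
  "offsets": [
    [0, 0, -25, 0, 0, 0],
    [0, 0, -50, 0, 0, 0],
    [0, 0, -70, 0, 0, 0],
    [0, 0, -70, 0, 0, 0]
  ]
}}

```text
clock: 6.75
tcp_pos: [0.6478, 0.1256, 0.1493]
orientation: [0.002, 0.183, 0.983, 0.001]
wrist_force: [0.6, -0.1, -0.7]
finger_gap: 0.0499
grip_force: 0.0
```

```bash
python3 go.py .536 .067 .148; python3 - <<'E'
from h import *
S=env.read_camera("side");W=env.read_camera("wrist")
a=cv2.resize(S["image"][180:280,300:430],(780,600))[:,90:490];b=cv2.resize(W["image"],(400,300))
cv2.imwrite("pics/s4.png",np.hstack([a,np.vstack([b,b*0])])[...,::-1]);np.savez("w4.npz",**W)
E
```

```text
[ 0.0833 -0.0949  0.0009] 2.0205980776608854 tilt [ 3.9e-03  4.0e-04 -1.0e+00] y [0.36  0.933 0.002]
```

View pics/s4.png

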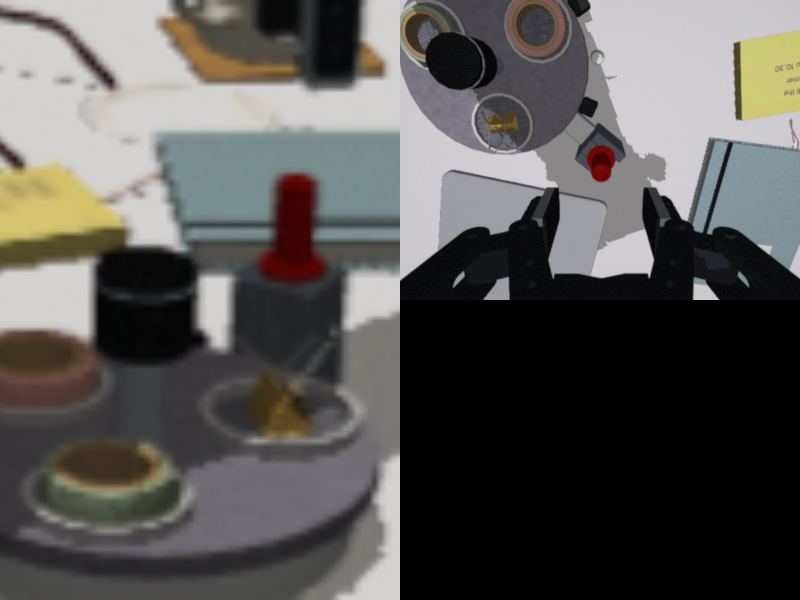

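The pin stands upright on the post, collar down, at side-crop (295,265), and it is free of the fingers. Now the knob.

>>> {"fn": "step_hand", "kwargs": {
  "offsets": [
    [40, -45, 0, 0, 0, 0],
    [83, -95, 0, 0, 0, 0],
    [83, -95, 0, 0, 0, 0],
    [83, -95, 0, 0, 0, 0],
    [83, -95, 0, 0, 0, 0]
  ],
  "finger_gap": 0.062,
  "grip_force": 60
}}

```text
clock: 7.48
tcp_pos: [0.5366, 0.067, 0.1476]
orientation: [0.001, 0.183, 0.983, 0.0]
wrist_force: [-0.4, -0.8, 0.3]
finger_gap: 0.0619
grip_force: 0.0
```

```bash
python3 go.py .536 .067 .086
```

```text
[ 0.0006 -0.0003  0.0616] 0.9858049501111967 tilt [ 1.8e-03  2.0e-04 -1.0e+00] y [0.359 0.933 0.001]
```

>>> {"fn": "step_hand", "kwargs": {
  "offsets": [
    [0.6, 0, 25, 0, 0, 0],
    [0.6, 0, 50, 0, 0, 0],
    [0.6, 0, 62, 0, 0, 0],
    [0.6, 0, 62, 0, 0, 0],
    [0.6, 0, 62, 0, 0, 0]
  ],
  "finger_gap": 0.062,
  "grip_force": 60
}}

```text
clock: 8.1
tcp_pos: [0.5353, 0.0671, 0.0862]
orientation: [0.001, 0.183, 0.983, 0.0]
wrist_force: [-0.3, 0.0, 0.2]
finger_gap: 0.0621
grip_force: 0.0
```

>>> {"fn": "step_hand", "kwargs": {
  "offsets": [
    [0, 0, 0, 0, 0, 0],
    [0, 0, 0, 0, 0, 0],
    [0, 0, 0, 0, 0, 0],
    [0, 0, 0, 0, 0, 0]
  ],
  "finger_gap": 0.0,
  "grip_force": 60
}}

```text
clock: 8.6
tcp_pos: [0.535, 0.0668, 0.0866]
orientation: [0.001, 0.183, 0.983, 0.0]
wrist_force: [-1.4, -0.1, 6.0]
finger_gap: 0.0346
grip_force: 59.6
```

Gripped. I turn it by about 1.0 rad, stopping slightly short of the estimate.

Converted, 1 rad is 4.

>>> {"fn": "step_hand", "kwargs": {
  "offsets": [
    [0, 0, 0, 0, 0, 0.6],
    [0, 0, 0, 0, 0, 1.2],
    [0, 0, 0, 0, 0, 1.8],
    [0, 0, 0, 0, 0, 2.4],
    [0, 0, 0, 0, 0, 3],
    [0, 0, 0, 0, 0, 3.6],
    [0, 0, 0, 0, 0, 4],
    [0, 0, 0, 0, 0, 4]
  ]
}}

```text
clock: 9.6
tcp_pos: [0.5367, 0.0683, 0.0867]
orientation: [0.001, 0.632, 0.775, 0.003]
wrist_force: [4.0, 5.3, 1.4]
finger_gap: 0.0344
grip_force: 59.5
```

>>> {"fn": "step_hand", "kwargs": {
  "offsets": [
    [0, 0, 0, 0, 0, 0],
    [0, 0, 0, 0, 0, 0]
  ]
}}

```text
clock: 9.85
tcp_pos: [0.5367, 0.0682, 0.0867]
orientation: [0.001, 0.631, 0.775, 0.003]
wrist_force: [4.8, 5.3, 2.0]
finger_gap: 0.0347
grip_force: 59.5
```

```bash
python3 - <<'E'
from h import *
T=env.read_camera("top");S=env.read_camera("side");np.savez("T5.npz",**T);np.savez("S5.npz",**S)
s=env.get_state();print(s["joint_pos"].round(2))
a=cv2.resize(T["image"][150:310,235:375],(420,480));b=cv2.resize(S["image"][200:290,290:390],(380,342))
cv2.imwrite("pics/t5.png",np.hstack([a,np.vstack([b,np.zeros((138,380,3),np.uint8)])])[...,::-1])
E
```

```text
[-0.02  0.35 -0.32  0.89  0.    1.34]
```

View pics/t5.png

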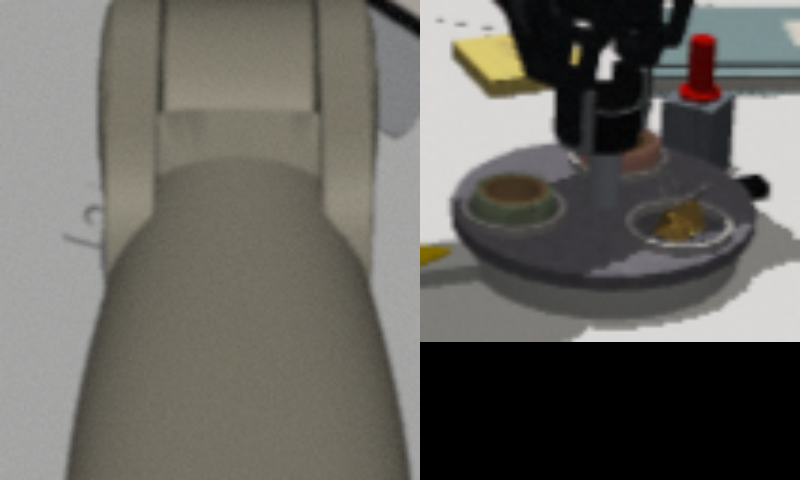

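The side view shows the green roll close to the front line at about side px (314,250), and the pin is still parked at crop (700,90). The arm hides the top view, so I measure in the side and wrist views.

```bash
cat > g.py <<'E'
from h import *
def meas(c,near,z):
    h=cv2.cvtColor(c["image"],cv2.COLOR_RGB2HSV);m=cv2.inRange(h,(5,45,25),(75,255,255));x,y=map(int,near)
    k=np.zeros_like(m);k[max(0,y-16):y+17,max(0,x-20):x+21]=m[max(0,y-16):y+17,max(0,x-20):x+21]
    k=cv2.morphologyEx(k,cv2.MORPH_CLOSE,np.ones((3,3)))
    cs=max(cv2.findContours(k,0,1)[0],key=cv2.contourArea);b=cv2.boundingRect(cs);mo=cv2.moments(cs)
    u=(mo["m10"]/mo["m00"],mo["m01"]/mo["m00"]);return b,np.round(u,1),ray(c,u,z).round(4)
if __name__=="__main__":
    S0=dict(np.load("side0.npz"));S5=dict(np.load("S5.npz"))
    G=(.4985,.0310);print("ref",proj(S0,[*G,.0395]),meas(S0,(333,260),.0395))
    print("now",meas(S5,(314,252),.0395))
    a=np.array([.536,.067])
    for d in(163.2,):
        f=a+.052*np.array([np.cos(np.radians(d)),np.sin(np.radians(d))]);print("front",f,"px",proj(S5,[*f,.0395]))
    W=env.read_camera("wrist");np.savez("W5.npz",**W);print(proj(W,[*f,.047]),proj(W,[*a,.098]),proj(W,[.4415,.096,.006]))
    for lo,hi,n in[((22,120,60),(35,255,255),"yel"),((5,45,25),(75,255,255),"any")]:print(n,blobs(W,lo,hi,amin=300))
E
python3 g.py
```

```text
ref [331.47925958 260.84510307] ((322, 253, 23, 14), array([332.8, 259.6]), array([0.5037, 0.034 , 0.0395]))
now ((304, 246, 21, 13), array([314.2, 252.1]), array([0.4901, 0.0821, 0.0395]))
front [0.48621939 0.08202965] px [312.63335378 252.50551646]
[210.72951066 243.71263281] [321.10002    365.30468114] [145.29713746 176.10629518]
yel [([113, 151, 49, 48, 1313], [136.1, 179.9])]
any [([113, 150, 50, 50, 1440], [136.1, 180.0]), ([365, 176, 116, 112, 6686], [425.1, 230.5]), ([165, 207, 89, 86, 3085], [204.9, 254.3])]
```

Side and wrist views agree: the roll is about 3 mm short, which is roughly 0.055 rad.

>>> {"fn": "step_hand", "kwargs": {
  "offsets": [
    [0, 0, 0, 0, 0, 0.12],
    [0, 0, 0, 0, 0, 0.22],
    [0, 0, 0, 0, 0, 0.22],
    [0, 0, 0, 0, 0, 0.22],
    [0, 0, 0, 0, 0, 0.22],
    [0, 0, 0, 0, 0, 0.22]
  ]
}}

```text
clock: 10.75
tcp_pos: [0.5368, 0.0683, 0.0867]
orientation: [0.001, 0.653, 0.758, 0.003]
wrist_force: [5.5, 5.7, 1.9]
finger_gap: 0.0346
grip_force: 59.5
```

```bash
python3 - <<'E'
from h import *
from g import meas
S=env.read_camera("side");print(meas(S,(313,252),.0395),"pin",blobs(S,(0,150,60),(8,255,255),(340,190,400,240)),proj(S,[.6465,.1256,.07]))
W=env.read_camera("wrist");print(proj(W,[.4862,.082,.047]),proj(W,[.4415,.096,.006]),blobs(W,(5,45,25),(75,255,255),amin=300))
s=env.get_state();print(s["tcp_pos"],s["grip_force"],s["qvel"].round(3),s["wrist_force"])
E
```

```text
((304, 245, 20, 13), array([313.8, 251.3]), array([0.4912, 0.0855, 0.0395])) pin [([358, 209, 11, 18, 113], [363.5, 218.2])] [362.9141426  216.89021945]
[207.92598002 249.68216686] [141.3988274  185.93541344] [([110, 161, 49, 50, 1409], [132.2, 190.3]), ([365, 176, 116, 111, 6738], [424.7, 230.6]), ([165, 207, 90, 86, 3078], [204.9, 254.4])]
[0.53677406 0.06828044 0.08665004] 59.50388252735138 [ 0.    -0.001 -0.     0.    -0.    -0.   ] [5.37272501 5.31089865 1.00542877]
```

The views agree on the roll being within about 4 mm of the front point (limit 10 mm). The pin is parked, the grip is 60 N and the arm is still, so I hand in.

```bash
python3 -c "
from workcell import env
print(env.hand_in())"
```

```text
the job is handed in; nothing more can be done
None
```

I parked the stop pin upright in the post's notch and let go of it. I then turned the carousel until the green roll measured within about 4 mm of the front point (limit 10 mm), and handed the job in while still gripping the knob at 60 N; no verdict came back.

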